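# Shut down the ultrasonic bath and hang up the ear defenders

## Task

The ultrasonic bath has finished its run: turn its dial back to the one long idle mark on its scale. Put the ear defenders that lie on the bench away on the storage rail: headband over the bar, one cup hanging on each side of it, level and square, centred in the vacant place over the small white tag. Do not knock over or shove aside the bottles, jar and beaker.

Things in the scene. Friction and masses are not known exactly. Their poses are not given: they have to be found in the camera images.
- muffs: Black ear defenders, 0.24 kg, loose: stiff arch with a cup at each end. Origin: centre. x front-back, y cup to cup, z up to the headband. 154 mm (y) by 150 mm (z: +-75). Cups: blocks 56 (x) by 32 (y) by 66 mm (z), centred y +-61, z -42, 92 mm between them; they can stand on the cups' flat undersides (mass centre z -30). Start: lying on the side on the bench, x vertical, origin 28 mm up.
- muffs_crown (a point): Top of the middle of the headband pad, 75 mm above the muffs' origin along their z; same axes. The pad is rubber, 34 mm wide (x), about 60 mm long (y), 23 mm thick in the middle, sloping down 15 degrees to both sides. From the pad a grey band 24 mm wide (x), 6 mm thick, curves out and down to each cup at y +-62 mm.
- muffs_seat (a point): Middle of the underside of the headband pad (z = 52 mm in the muffs' frame), the part that rests on the bar; same axes. It slopes down 15 degrees to both sides, so it centres itself on the bar.
- rail: Fixed storage rail: round steel bar, 16 mm thick, along own y, 380 mm long between posts at y +-190 mm, its top 152 mm above the bench, over a white base plate 110 (x) by 400 mm (y), 10 mm thick. Origin on the bench under the bar's middle. Three hanging places at y -115, 0 and +115 mm; two are taken, in any order.
- hung_muffs: Grey ear defenders already hanging on the rail, fixed, to be left there; shaped like the loose ones, 50 mm along the bar; they reach 23 mm above the bar's top and 77 mm to each side of the bar. Origin on the bar's top at their middle.
- hung_shield: Face shield frame with clear visor already hanging on the rail (fixed), about 45 mm along the bar, 11 mm above the bar's top, 74 mm to each side of the bar. Origin on the bar's top at its middle.
- tag: White tag 70 by 50 mm, 4 mm thick, lying on the rail's base plate straight under the vacant place. Origin at the centre of its underside, 10 mm above the bench, straight under the bar.
- bath: Fixed ultrasonic bath, 200 mm wide (y). In front (own x -120 to 0 mm) a white ledge 60 mm high with the dial on its top at x -70, y 0; behind it (x 0 to 160 mm) a steel tank 130 mm high. Origin on the bench, below the tank's front face, mid width.
- dial (a joint): Dial angle, rad. At 0 the pointer (the end of the grip bar with a white line) points along the bath's -x; the value grows clockwise seen from above, so the grip bar's direction is the bath's yaw minus this angle. Marks every 0.45 rad from 0 to 4.5; the long idle mark is at 0.90. Starts between 1.7 and 2.3.
- dial_grip (a point): Point on the dial's axis at the height to grip it, 97 mm above the bench. The grip bar is 42 mm long and 14 mm thick, its top 104 mm above the bench, standing on a disc of 44 mm diameter whose top is 74 mm above the bench.
- idle_mark (a point): Middle of the long idle mark, on the ledge's top, 50 mm from the dial's axis.
- bottle_a: Bystander: black glass bottle with black cap, 48 mm across, 105 mm tall, loose, standing. Origin at the centre of its underside.
- bottle_b: Bystander: amber bottle with black cap, 44 mm across, 95 mm tall, loose, standing. Origin at the centre of its underside.
- bottle_c: Bystander: amber bottle with black cap, 52 mm across, 115 mm tall, loose, standing. Origin at the centre of its underside.
- bottle_d: Bystander: black glass bottle with black cap, 44 mm across, 90 mm tall, loose, standing. Origin at the centre of its underside.
- jar_e: Bystander: squat white jar, 64 mm across, 65 mm tall, loose, standing. Origin at the centre of its underside.
- bottle_f: Bystander: black glass bottle with black cap, 48 mm across, 100 mm tall, loose, standing. Origin at the centre of its underside.
- beaker_g: Bystander: clear beaker, 66 mm across, 85 mm tall, loose, standing. Origin at the centre of its underside.
Not all that is in view belongs to the job. Leave any red look-alike of the muffs alone.

How it is judged:
At the end, for the whole second after the job is handed in: Ear defenders at rest on the bar: middle of the pad's underside within 25 mm of the bar's axis, 9 mm below to 13 mm above the bar's top and within 35 mm (seen from above) of the tag's centre; upright and square across the bar within 0.3 rad; dial within 0.12 rad of the idle mark (x of muffs_seat in the frame of rail between -0.025 and 0.025 m and z of muffs_seat in the frame of rail between 0.143 and 0.165 m and horizontal distance between muffs_seat and tag below 0.035 m and angle between muffs's own z axis and vertical below 0.3 rad and angle between the x axis of muffs and the y axis of rail, either way round below 0.3 rad and contact force between muffs and rail above 0.5 N and linear speed of muffs below 0.05 m/s and value of joint dial between 0.78 and 1.02 rad); the robot touches nothing.
It fails at once if a bottle, the jar or the beaker is knocked over or shoved more than 50 mm (distance of any of bottle_a, bottle_b, bottle_c, bottle_d, jar_e, bottle_f, beaker_g from where it was at the start of the episode above 0.05 m or angle between any of bottle_a, bottle_b, bottle_c, bottle_d, jar_e, bottle_f, beaker_g's own z axis and vertical above 0.6 rad).
It also fails if it takes over 70 s, if anything falls off the work surface, if the arm or the gripper's body presses on something with over 40 N, if the wrist force passes 120 N, or if a joint passes its speed limit or range.

## Robot

A 6-joint arm with a two-finger parallel gripper is mounted at the origin on the work surface. World frame = base frame: x ahead of the robot, y to its left, z up, the work surface at z = 0. Lengths are in m, angles in rad, forces in N, time in s.
With the tool pointing down it reaches from about 0.3 to 0.775 m from the base axis. Payload 14.6 kg.
Tool frame: the origin (TCP) lies midway between the tips of the shut fingers; the grasp point (between the pads) lies 19 mm behind it (tcp_to_grasp is the distance from the TCP to the grasp point, in m); z points along the fingers, y is the line along which they close (so a half turn about z gives the same grasp; the last joint's range is limited). The gripper opens to 94 mm and grips with 3 to 60 N. Pads are 16 mm wide; open, the fingers measure 119 mm over their backs; the gripper's body (75 mm by 177 mm) begins 78 mm behind the grasp point.
Start: joints at [-1.288, 0.3, 1.521, -0, 1.321, -0.067], TCP at [0.188, -0.517, 0.205] pointing down, gripper open.
Joint ranges: [-3.03, 3.03], [-0.79, 2.21], [0.23, 2.52], [-1.04, 4.18], [0, 3.07], [-2.55, 2.55]. Speed limits (rad/s): [2.22, 2.22, 2.57, 3.14, 3.14, 3.14].

## Interface

Orientations are given as [roll, pitch, yaw] about the fixed x, y, z axes, in that order (R = Rz(yaw) Ry(pitch) Rx(roll)).
In Python, from station import * gives the robot as it stands.
- The arm moves only by the tool send_rows, never from a script. Its argument "motion" is a list of rows, each a list of 3 entries, a list of its own where there are three numbers: the shift along the tool's x, y, z in units of 0.03 m (1.0 is 0.03 m), then the turn, a rotation vector about the tool's x, y, z in units of 0.12 rad (1.0 is 0.12 rad), then the opening, from -1 (shut) to 1 (fully open). In form: [[[x, y, z], [rx, ry, rz], grip], ...]. A call has 1 to 12 rows; each row shifts and turns the commanded pose from where the row before left it, along the tool's axes as they then stand; what a row does not reach is not made up. A row lasts 1/10 s, in which the tool goes at most 50 mm and 8.59 degrees, less where a joint would pass 70% of its speed; a pose out of reach is approached as far as the arm can. A call with a number of a shift or a turn outside -1 to 1 is refused whole. A call with a gripper value outside its range is refused whole. The fingers move at their own pace and stop on an object; "squeeze" is the grip in N (left out, the last holds). Time passes only in rows, so rows that do not move let the fingers close. It gives the time, the measured TCP pose, the force, the opening and the grip force at its end, in the units of the state.
- get_obs(): the state, without advancing time (a new reading comes with each control period).
- camera(name): name is "scene" or "top" or "wrist"; returns a dict with "pixels" (384x512x3 uint8, red, green, blue), "depth" (384x512 float32, m along the optical axis (not along the pixel's ray), 0 where there is no reading), "fx", "fy", "cx", "cy" (pixels), "rvec" (rotation vector, rad) and "tvec" (3), from world to camera coordinates, as OpenCV has them. Camera axes: x right, y down, z forward; pixel columns grow to the right and rows downward; lengths in m; the calibration is good to about 2 mm. A picture is of the moment at which its call begins.
- hand_in(): hands the job in; it is judged then, once.
The state is a dict: "time_s": time; "qpos": joint angles; "joint_vel": joint speeds; "tau": joint torques, N m; "ee_pos": TCP position; "eef_rot": TCP orientation; "force": force on the tool from outside, world axes, zero at the start; "moment": the same for the moment, N m; "grip_width": finger opening in m; "grip_force": force on a finger pad.
Only numpy, scipy, OpenCV 4.12 (cv2) and the standard library are available. Lean on these libraries where they do the work, as an engineer would, in place of code of your own. Each camera call takes 0.05 s, during which the arm holds its last target. There are 200 camera calls.

## Working session

There is one attempt and no reset: what is moved stays moved. The work goes in short steps, Python scripts to look and compute and a tool call to move; the robot and the scene stay as the last step left them, time stands still between calls to the robot, and variables do not carry over. Pictures are saved under pics/ and viewed, at most 10 in all, crops included, and the job is handed in when it is done.

Besides the shell and the picture viewer there is one more tool, called after "Request:" in YAML: its name, and indented under it one key for each argument. send_rows: Moves the arm, as the interface text tells. Its arguments: {"type":"object","properties":{"motion":{"type":"array"},"squeeze":{"type":"number"}},"required":["motion"]}

```bash
ls; mkdir -p pics; cat > h.py <<'E'
from station import *
import numpy as np, cv2
def cam(n):
    c=camera(n); c['R']=cv2.Rodrigues(np.array(c['rvec'],float))[0]; c['t']=np.array(c['tvec'],float).reshape(3); return c
def world(c,u,v,z):
    d=c['R'].T@np.array([(u-c['cx'])/c['fx'],(v-c['cy'])/c['fy'],1]); o=-c['R'].T@c['t']
    return o+d*(z-o[2])/d[2]
def pcl(c):
    h,w=c['depth'].shape; u,v=np.meshgrid(np.arange(w),np.arange(h)); D=c['depth']
    P=np.stack([(u-c['cx'])/c['fx']*D,(v-c['cy'])/c['fy']*D,D],-1)
    return (P-c['t'])@c['R']
def proj(c,p):
    q=c['R']@np.array(p)+c['t']; return c['fx']*q[0]/q[2]+c['cx'],c['fy']*q[1]/q[2]+c['cy']
E
python3 - <<'E'
from h import *
import pickle
o=get_obs();print(o)
C={}
for n in("scene","top","wrist"):
    C[n]=cam(n); c=C[n]; print(n,-c['R'].T@c['t'],c['fx'],c['R'][2])
pickle.dump(C,open('c0.pkl','wb'))
cv2.imwrite('pics/top0.png',cv2.resize(C['top']['pixels'][:,:,::-1],(800,600)))
cv2.imwrite('pics/scene0.png',cv2.resize(C['scene']['pixels'][:,:,::-1],(800,600)))
E
```

```text
pics
{'time_s': 0.0, 'qpos': array([-1.28762155e+00,  3.00469375e-01,  1.52160214e+00, -1.26843263e-05,
        1.32067693e+00, -6.65990141e-02]), 'joint_vel': array([-0.00061249,  0.00082088,  0.00065135,  0.00034664,  0.00025571,
       -0.00040756]), 'tau': array([-3.56851167e-03, -5.31807232e+01, -3.52739775e+01,  7.06488127e-02,
        2.42927636e-02, -9.69820371e-05]), 'ee_pos': array([ 0.18839706, -0.51644363,  0.20487836]), 'eef_rot': array([-3.14043860e+00, -6.46592787e-05,  3.49776905e-01]), 'force': array([ 0.31773875,  0.26923568, -0.36765539]), 'moment': array([-0.00577309, -0.00822827, -0.02505092]), 'grip_force': 0.0, 'grip_width': 0.09404578416269614}
scene [1.41612894 0.53284357 0.86125729] 444.20633929846286 [-0.71203653 -0.43648102 -0.54998936]
top [ 0.17174185 -0.06681892  1.66104823] 471.66648361668825 [ 0.19272074 -0.00984713 -0.98120424]
wrist [ 0.26397095 -0.48973923  0.38451382] 295.83253977924556 [-0.2608298  -0.09552841 -0.96064673]
```

View pics/top0.png

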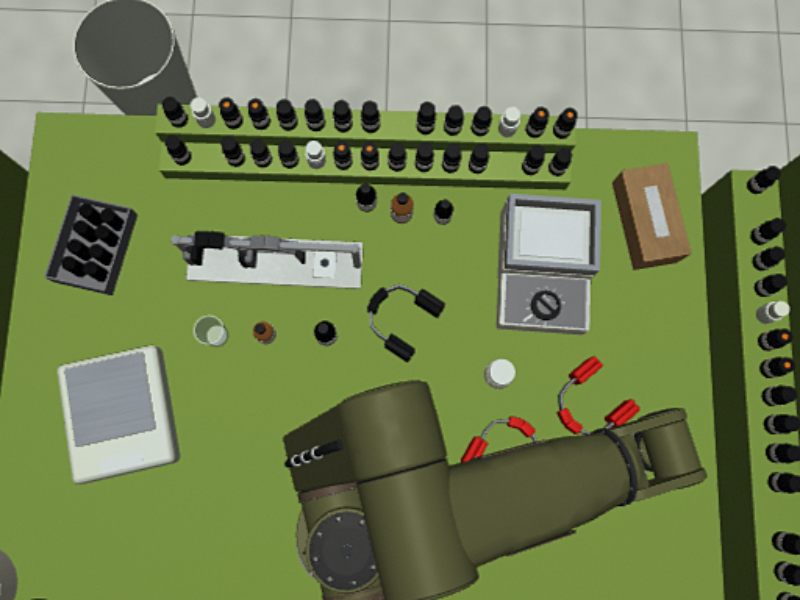

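View pics/scene0.png

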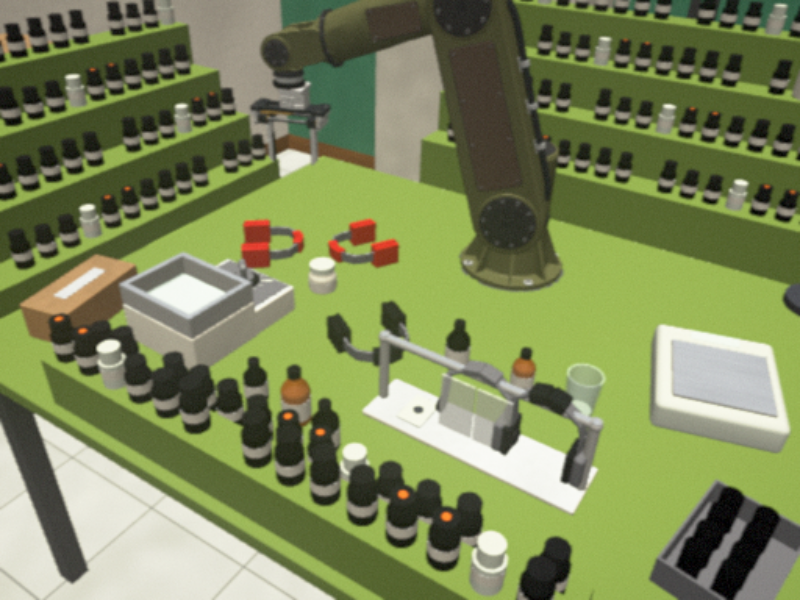

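Seen in the 800x600 top view: black muffs at (405,322), cups at (430,302) and (400,347), crown at (376,300). Look-alikes are the red ones at (500,438) and (597,393) and the fixed grey hung one at (208,242). I choose the black one. The tag is at (324,263), the right-hand place on the rail. The dial is at (546,305), and the idle mark is at its lower left. The scene view agrees.

```bash
python3 - <<'E'
from h import *
import pickle
C=pickle.load(open('c0.pkl','rb'))
np.set_printoptions(precision=4,suppress=True)
s=512/800
for n in('top','scene'):
    c=C[n];P=pcl(c);c['P']=P
    im=c['pixels'];hsv=cv2.cvtColor(im,cv2.COLOR_RGB2HSV)
    ok=c['depth']>0
    print(n,'bench z med',np.median(P[ok&(abs(P[...,2])<.03)][:,2]))
    dark=ok&(im.max(2)<60)
    inb=dark&(P[...,0]>.35)&(P[...,0]<.75)&(P[...,1]>-.3)&(P[...,1]<.05)&(P[...,2]>.008)&(P[...,2]<.16)
    k,l,st,ce=cv2.connectedComponentsWithStats(inb.astype(np.uint8))
    for i in range(1,k):
        if st[i,4]>15:
            q=P[l==i];top=np.percentile(q[:,2],90);r=cv2.minAreaRect(q[q[:,2]>top-.012][:,:2].astype(np.float32)*1000)
            print('dark',ce[i],st[i,4],'top',top,r)
    # heights clusters
    hi=ok&(P[...,2]>.012)&(P[...,2]<.2)&(P[...,0]>.25)&(P[...,0]<.95)&(abs(P[...,1])<.6)
    k,l,st,ce=cv2.connectedComponentsWithStats(hi.astype(np.uint8),connectivity=4)
    for i in range(1,k):
        if st[i,4]>25:
            q=P[l==i]; top=np.percentile(q[:,2],97)
            t=q[q[:,2]>top-.012]; print('hi',ce[i],st[i,4],'top',top,'mean top',t.mean(0)[:2],'ext',q.min(0)[:2],q.max(0)[:2])
c=C['top'];P=c['P']
for name,(u,v) in dict(tag=(324,263),cupA=(430,302),cupB=(400,347),pad=(376,300),dial=(546,305),ledge=(580,320),bar=(340,246),plateL=(195,272),plateR=(355,280),bottle=(325,330),jar=(500,373),beaker=(210,330)).items():
    print(name,P[int(v*s),int(u*s)])
a=c['pixels'][175:240,215:385][:,:,::-1]
cv2.imwrite('pics/crop0.png',cv2.resize(a,None,fx=4.5,fy=4.5,interpolation=2))
E
```

```text
top bench z med 0.0008862194215133037
dark [233.7699 125.4071] 113 top 0.09687469538513163 ((744.3920288085938, -5.506793022155762), (12.815788269042969, 20.67136573791504), 23.601221084594727)
dark [257.2093 126.8372] 43 top 0.11940978406014988 ((722.857421875, -87.27091979980469), (22.91952896118164, 20.40057373046875), 23.548837661743164)
dark [283.6091 133.7818] 110 top 0.08954377385393227 ((719.5403442382812, -182.59976196289062), (19.096235275268555, 18.10273551940918), 1.5306602716445923)
dark [227.5357 166.2143] 28 top 0.126423922364274 ((585.6974487304688, 11.999515533447266), (2.942521810531616, 7.2205586433410645), 2.7888433933258057)
dark [242.816 191.   ] 125 top 0.049185156524225046 ((513.1395263671875, -43.39887619018555), (27.08501625061035, 76.6549301147461), 52.02906036376953)
dark [274.4845 193.5928] 194 top 0.05954799713730689 ((503.7665710449219, -154.65029907226562), (66.04998779296875, 29.726041793823242), 58.68339157104492)
dark [255.1854 222.2921] 178 top 0.05974961118448293 ((399.9261474609375, -90.19087219238281), (63.844058990478516, 28.9478759765625), 57.
[... 3062 characters left out ...]

hi [310.0505 250.0056] 6435 top 0.16794687874529798 mean top [0.6065 0.2774] ext [ 0.3764 -0.1913] [0.6349 0.403 ]
hi [449.9408 254.2363] 3110 top 0.07800295075530851 mean top [0.3071 0.5223] ext [0.25   0.4069] [0.3948 0.5999]
hi [444.9629 347.4306] 1779 top 0.07643993028507906 mean top [0.629  0.5808] ext [0.5073 0.5308] [0.7199 0.6   ]
tag [0.5949 0.0888 0.0163]
cupA [ 0.5014 -0.1547  0.0583]
cupB [ 0.3986 -0.0912  0.0556]
pad [ 0.5047 -0.0329  0.0432]
dial [ 0.4955 -0.4058  0.0875]
ledge [ 0.471  -0.4871  0.0622]
bar [0.5996 0.0449 0.1479]
plateL [0.5667 0.3865 0.0065]
plateR [0.5573 0.0158 0.0123]
bottle [0.4246 0.0707 0.1032]
jar [ 0.3487 -0.3104  0.0612]
beaker [0.4341 0.3422 0.0009]
```

View pics/crop0.png

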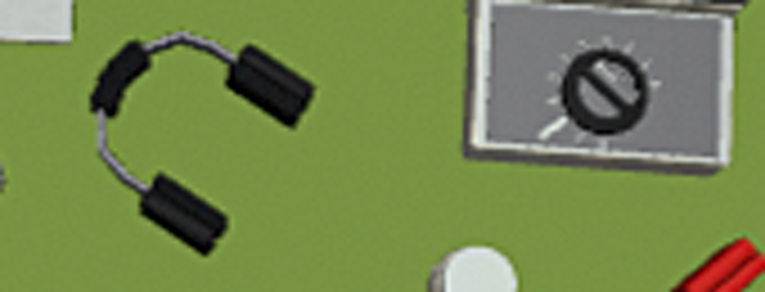

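The crop confirms the choice: black muffs, cups right, crown left. The dial is at the upper right, with its bar running from upper left to lower right. The cup centres I measured are 121 mm apart (122 expected) with tops at 58 mm (56 expected), so they check out. I'll do the dial first and move above it.

Request:
send_rows:
  motion:
    - [[1,0,-0.1],[0,0,0],1]
    - [[1,0,-0.1],[0,0,0],1]
    - [[1,0,-0.1],[0,0,0],1]
    - [[1,0,-0.1],[0,0,0],1]
    - [[1,0,-0.1],[0,0,0],1]
    - [[1,0,-0.1],[0,0,0],1]
    - [[1,0,-0.1],[0,0,0],1]
    - [[1,0,-0.1],[0,0,0],1]
    - [[1,0,-0.1],[0,0,0],1]
    - [[0.9,0.1,0],[0,0,0],1]
    - [[0.8,0,0],[0,0,0],1]
    - [[0,0,0],[0,0,-1],1]

```text
time_s: 1.35
ee_pos: [0.4932, -0.4081, 0.2316]
eef_rot: [-3.141, 0.0, 0.473]
force: [0.3, -0.7, 0.1]
grip_width: 0.0942
grip_force: 0.0
```

Request:
send_rows:
  motion:
    - [[0,0,0],[0,0,-1],1]
    - [[0,0,0],[0,0,-1],1]
    - [[0,0,0],[0,0,-1],1]
    - [[0,0,0],[0,0,-0.5],1]
    - [[0,0,0],[0,0,0],0]
    - [[0,0,0],[0,0,0],0]

```text
time_s: 1.95
ee_pos: [0.491, -0.4095, 0.2322]
eef_rot: [-3.141, -0.0, 0.888]
force: [0.1, 0.2, -0.5]
grip_width: 0.0812
grip_force: 0.0
```

```bash
python3 - <<'E'
from h import *
import pickle
o=get_obs();print(o['ee_pos'],o['eef_rot'],o['qpos'],o['grip_width'])
c=cam('wrist');t=cam('top');pickle.dump((c,t),open('c1.pkl','wb'))
print(-c['R'].T@c['t'])
cv2.imwrite('pics/w1.png',cv2.resize(c['pixels'][:,:,::-1],(800,600)))
E
```

```text
[ 0.49102586 -0.40946963  0.23223941] [-3.14122510e+00 -2.98449523e-05  8.87761972e-01] [-7.52354959e-01  4.87710035e-01  1.20056141e+00  4.34411762e-06
  1.45368995e+00 -6.93211185e-02] 0.08122379209873104
[ 0.54153391 -0.3474252   0.41178747]
```

View pics/w1.png

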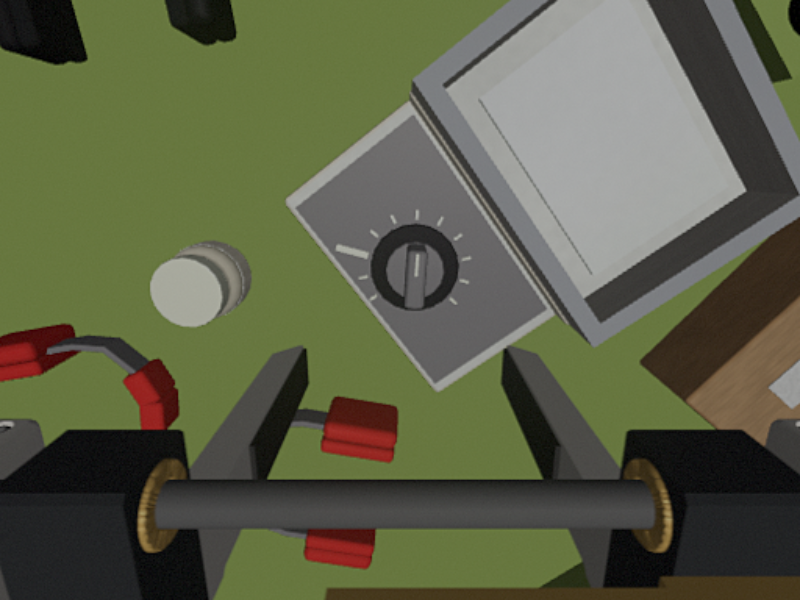

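Wrist view: dial disc centre at (415,267), white line toward the upper end (420,248), lower end at (412,308), idle mark at (338..368, 247..256). Nothing obstructs the fingers.

```bash
python3 - <<'E'
from h import *
import pickle
np.set_printoptions(precision=4,suppress=True)
c,t=pickle.load(open('c1.pkl','rb'));s=.64
im=c['pixels'];P=pcl(c)
roi=np.zeros(im.shape[:2],bool);roi[135:210,225:305]=1
disc=(roi&(im.max(2)<50)).astype(np.uint8)
cn=max(cv2.findContours(disc,cv2.RETR_EXTERNAL,cv2.CHAIN_APPROX_NONE)[0],key=cv2.contourArea)
e=cv2.fitEllipse(cv2.convexHull(cn));print(e)
ctr=world(c,*e[0],.074);print('disc ctr',ctr,'diam',e[1][0]*(c['tvec'].ravel()[2]*0+P[int(e[0][1]),int(e[0][0])-12,2]*0+1))
br=roi&(P[...,2]>.094)&(P[...,2]<.115)
q=P[br];print('bar n',len(q),'z',np.median(q[:,2]));r=cv2.minAreaRect(q[:,:2].astype(np.float32)*1000);print(r)
v=q[:,:2]-q[:,:2].mean(0);w=np.linalg.svd(v,full_matrices=0)[2][0];print('bar dir',np.arctan2(w[1],w[0]),q[:,:2].mean(0))
a,b=world(c,420*s,248*s,.104),world(c,412*s,308*s,.104);print('ends',a,b,np.arctan2(*(a-b)[1::-1]),np.linalg.norm(a-b),(a+b)/2)
# idle mark
wm=roi*0+0; wm=(im.min(2)>140); wm[:, :]&=True
m=np.zeros_like(roi);m[150:172,210:240]=1
k,l,st,ce=cv2.connectedComponentsWithStats((m&wm).astype(np.uint8))
i=1+np.argmax(st[1:,4]);mm=world(c,*ce[i],.060);print('mark',ce[i],st[i,4],mm,np.linalg.norm(mm-ctr),np.arctan2(*(mm-ctr)[1::-1]))
# ledge edge direction : front edge corners & depth check
f=[world(c,u*s,v*s,.06) for u,v in((290,202),(438,389),(553,311),(411,105))];print(f, [np.arctan2(*(f[j+1]-f[j])[1::-1]) for j in range(3)])
print('ledge z',P[int(330*s),int(440*s)],'top cam dial',pcl(t)[int(305*s),int(546*s)])
E
```

```text
((265.0757751464844, 170.52212524414062), (54.45676040649414, 55.2904167175293), 83.1877670288086)
disc ctr [ 0.5015 -0.4088  0.074 ] diam 54.45676040649414
bar n 497 z 0.10408400796174115
((499.28375244140625, -411.194091796875), (41.78151321411133, 13.946747779846191), 47.374610900878906)
bar dir -2.3131062465506758 [ 0.5002 -0.41  ]
ends [ 0.516 -0.396  0.104] [ 0.4854 -0.4254  0.104 ] 0.7663448141871284 0.042535084516298144 [ 0.5007 -0.4107  0.104 ]
mark [224.8228 160.5696] 79 [ 0.47   -0.3713  0.06  ] 0.05096740174402479 2.2704201406565625
[array([ 0.4587, -0.3145,  0.06  ]), array([ 0.4496, -0.5059,  0.06  ]), array([ 0.5632, -0.5096,  0.06  ]), array([ 0.571 , -0.3191,  0.06  ])] [np.float64(-1.617901540851404), np.float64(-0.03275418938857357), np.float64(1.5297473186066346)]
ledge z [ 0.4831 -0.4642  0.0615] top cam dial [ 0.3939 -0.2994  0.5813]
```

Request:
send_rows:
  motion:
    - [[0,0,0],[0,0,0.5],0]
    - [[0.2,0.24,0],[0,0,0],0]
    - [[0,0,1],[0,0,0],0]
    - [[0,0,1],[0,0,0],0]
    - [[0,0,1],[0,0,0],0]
    - [[0,0,1],[0,0,0],0]
    - [[0,0,0.7],[0,0,0],0]
    - [[0,0,0.3],[0,0,0],0]
    - [[0,0,0],[0,0,0],0]
    - [[0,0,0],[0,0,0],0]

```text
time_s: 3.05
ee_pos: [0.501, -0.4103, 0.0836]
eef_rot: [3.14, -0.0, 0.83]
force: [-0.3, -0.3, 0.7]
grip_width: 0.0472
grip_force: 0.0
```

Request:
send_rows:
  motion:
    - [[0,0,0],[0,0,0],-1]
    - [[0,0,0],[0,0,0],-1]
    - [[0,0,0],[0,0,0],-1]
    - [[0,0,0],[0,0,0],-1]
    - [[0,0,0],[0,0,0],-1]
    - [[0,0,0],[0,0,0],-1]
  squeeze: 25

```text
time_s: 3.65
ee_pos: [0.5004, -0.4099, 0.0826]
eef_rot: [-3.141, -0.0, 0.83]
force: [-2.7, 2.0, 4.1]
grip_width: 0.0138
grip_force: 25.0
```

Request:
send_rows:
  motion:
    - [[0,0,0],[0,0,-1],-1]
    - [[0,0,0],[0,0,-1],-1]
    - [[0,0,0],[0,0,-1],-1]
    - [[0,0,0],[0,0,-1],-1]
    - [[0,0,0],[0,0,-1],-1]
    - [[0,0,0],[0,0,-1],-1]
    - [[0,0,0],[0,0,-1],-1]
    - [[0,0,0],[0,0,-1],-1]
    - [[0,0,0],[0,0,-1],-1]
    - [[0,0,0],[0,0,-1],-1]
    - [[0,0,0],[0,0,-1],-1]
    - [[0,0,0],[0,0,-0.55],-1]

```text
time_s: 4.85
ee_pos: [0.5001, -0.4098, 0.0827]
eef_rot: [-3.141, -0.001, 2.22]
force: [-4.0, 2.0, 4.8]
grip_width: 0.0137
grip_force: 25.0
```

Request:
send_rows:
  motion:
    - [[0,0,0],[0,0,0],-1]
    - [[0,0,0],[0,0,0],-1]
    - [[0,0,0],[0,0,0],0.1]
    - [[0,0,0],[0,0,0],0.1]
    - [[0,0,0],[0,0,0],0.1]
    - [[0,0,0],[0,0,0],0.1]
    - [[0,0,-0.5],[0,0,0],0.1]
    - [[0,0,-1],[0,0,0],0.1]
    - [[0,0,-1],[0,0,0],0.1]
    - [[0,0,-1],[0,0,0],0.1]
    - [[0,0,-1],[0,0,0],0.1]

```text
time_s: 5.95
ee_pos: [0.5004, -0.4098, 0.2201]
eef_rot: [3.141, 0.001, 2.216]
force: [-0.5, 0.1, -0.6]
grip_width: 0.0517
grip_force: 0.0
```

```bash
python3 - <<'E'
from h import *
o=get_obs();print(o['ee_pos'],o['eef_rot'],o['qpos'],o['grip_width'])
c=cam('wrist');P=pcl(c)
br=(P[...,2]>.096)&(P[...,2]<.112)&(np.hypot(P[...,0]-.5005,P[...,1]+.41)<.03)
q=P[br];r=cv2.minAreaRect(q[:,:2].astype(np.float32)*1000);print(len(q),r)
v=q[:,:2]-q[:,:2].mean(0);w=np.linalg.svd(v,full_matrices=0)[2][0];print('bar dir',np.arctan2(w[1],w[0]))
# idle mark in this view
m=(c['pixels'].min(2)>140)&(abs(P[...,2]-.06)<.01)&(abs(np.hypot(P[...,0]-.5005,P[...,1]+.41)-.05)<.009)
k,l,st,ce=cv2.connectedComponentsWithStats(m.astype(np.uint8))
for i in range(1,k):
  if st[i,4]>20: p=world(c,*ce[i],.06);print('mark',st[i,4],p,np.arctan2(p[1]+.41,p[0]-.5005))
E
```

```text
[ 0.50036775 -0.4098484   0.22007372] [3.14138058e+00 1.09002355e-03 2.21575223e+00] [-7.42897131e-01  5.11049833e-01  1.19414148e+00  1.03254035e-05
  1.43529093e+00 -1.38785454e+00] 0.05174046397230833
504 ((499.0429992675781, -411.3211364746094), (12.702547073364258, 41.09283447265625), 37.12738037109375)
bar dir -0.9265989204890211
mark 208 [ 0.45311566 -0.40671104  0.06      ] 3.072293532829732
mark 80 [ 0.46968281 -0.37045076  0.06      ] 2.232731717068646
```

Dial bar now at 2.215 rad against the mark at 2.233, which is within tolerance. Next I'll take cup A with a tool tilted 45°, stand the muffs up, then regrasp them from above by the pad.

Request:
send_rows:
  motion:
    - [[0,0,0],[0,0,1],0.5]
    - [[0,0,0],[0,0,1],0.5]
    - [[0,0,0],[0,0,1],0.5]
    - [[0,0,0],[0,0,1],0.5]
    - [[0,0,0],[0,0,1],0.5]
    - [[0,0,0],[0,0,1],0.5]
    - [[0,0,0],[0,0,1],0.5]
    - [[0,0,0],[0,0,1],0.5]
    - [[0,0,0],[0,0,1],0.5]
    - [[0,0,0],[0,0,1],0.5]

```text
time_s: 7.0
ee_pos: [0.5005, -0.4099, 0.2185]
eef_rot: [3.141, 0.0, 1.011]
force: [0.5, -0.6, -0.6]
grip_width: 0.0707
grip_force: 0.0
```

Request:
send_rows:
  motion:
    - [[0.86,-0.55,0],[0,0,0],0.5]
    - [[0.86,-0.55,0],[0,0,0],0.5]
    - [[0.86,-0.55,0],[0,0,0],0.5]
    - [[0.86,-0.55,0],[0,0,0],0.5]
    - [[0.86,-0.55,0],[0,0,0],0.5]
    - [[0.86,-0.55,0],[0,0,0],0.5]
    - [[0.86,-0.55,0],[0,0,0],0.5]
    - [[0.86,-0.55,0],[0,0,0],0.5]
    - [[0,0,0],[0,0,0],0.5]
    - [[0,0,0],[0,0,0],0.5]

```text
time_s: 8.0
ee_pos: [0.4972, -0.1649, 0.2184]
eef_rot: [3.14, -0.0, 1.017]
force: [0.4, -0.6, -0.0]
grip_width: 0.0711
grip_force: 0.0
```

```bash
python3 - <<'E'
from h import *
np.set_printoptions(precision=4,suppress=True)
o=get_obs();print(o['ee_pos'],o['eef_rot'],o['qpos'],o['grip_width'])
c=cam('wrist');P=pcl(c);im=c['pixels']
m=(im.max(2)<70)&(P[...,2]>.045)&(P[...,2]<.066)&(c['depth']>0)&(P[...,0]>.33)&(P[...,0]<.57)&(P[...,1]>-.22)&(P[...,1]<-.04)
k,l,st,ce=cv2.connectedComponentsWithStats(m.astype(np.uint8))
for i in range(1,k):
  if st[i,4]>100: q=P[l==i];print(ce[i],st[i,4],np.median(q[:,2]),q.min(0),q.max(0),cv2.minAreaRect(q[:,:2].astype(np.float32)*1000))
cv2.imwrite('pics/w2.png',im[:,:,::-1])
E
```

```text
[ 0.4972 -0.1649  0.2184] [ 3.1402 -0.0001  1.0168] [-0.3901  0.2305  1.578  -0.0001  1.3317  0.164 ] 0.07109410476714748
[219.4891  75.7717] 184 0.04564187275151706 [ 0.505  -0.0576  0.045 ] [ 0.5315 -0.0401  0.0477] ((518.847900390625, -45.4256706237793), (17.419261932373047, 24.588825225830078), 41.006839752197266)
[156.7192 162.9265] 1428 0.055614506322840825 [ 0.375  -0.1236  0.045 ] [ 0.4291 -0.057   0.0587] ((401.82061767578125, -89.86836242675781), (63.79374694824219, 29.406627655029297), 57.57331085205078)
[259.1804 163.8768] 1347 0.05579426850388329 [ 0.4769 -0.1869  0.0456] [ 0.5321 -0.1213  0.0587] ((505.07684326171875, -155.0295867919922), (64.0098648071289, 29.769744873046875), 57.66202163696289)
```

View pics/w2.png

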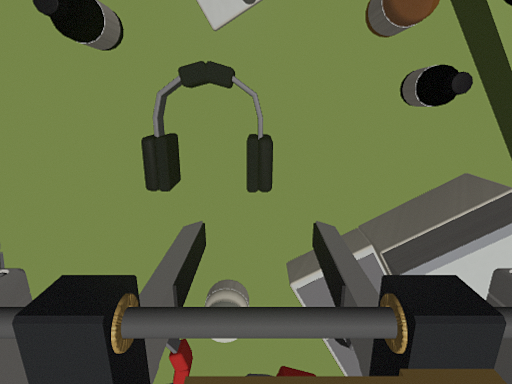

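The wrist view shows the muffs clear of obstacles, with cups at (160,163) and (260,164) and the pad at (207,75). The second view's cup centres agree within 2 mm. Tilting.

Request:
send_rows:
  motion:
    - [[0,0,0],[0,-1,0],0.5]
    - [[0,0,0],[0,-1,0],0.5]
    - [[0,0,0],[0,-1,0],0.5]
    - [[0,0,0],[0,-1,0],0.5]
    - [[0,0,0],[0,-1,0],0.5]
    - [[0,0,0],[0,-1,0],0.5]
    - [[0,0,0],[0,-0.5,0],0.5]
    - [[0,0,0],[0,0,0],0.5]
    - [[0,0,0],[0,0,0],0.5]

```text
time_s: 8.95
ee_pos: [0.4971, -0.1655, 0.2174]
eef_rot: [-3.141, 0.778, 1.015]
force: [0.1, -0.7, -0.1]
grip_width: 0.0707
grip_force: 0.0
```

```bash
cat >> h.py <<'E'
from scipy.spatial.transform import Rotation as Ro
def st(target=None):
    np.set_printoptions(precision=4,suppress=True)
    o=get_obs();R=Ro.from_euler('xyz',o['eef_rot']).as_matrix()
    print(o['ee_pos'],o['eef_rot'],'q',o['qpos'],'w',o['grip_width'],'F',o['force'],'t',o['time_s']);print(R)
    if target is not None: print('units',R.T@(np.array(target)-o['ee_pos'])/.03)
    return o,R
E
python3 -c "
from h import *
st([.498,-.1664,.0186])"
```

```text
[ 0.4971 -0.1655  0.2174] [-3.1412  0.7782  1.0151] q [-0.0683  0.4628  1.455  -0.6706  1.6381  0.5867] w 0.0706684188133998 F [ 0.0865 -0.7162 -0.0702] t 8.95
[[ 0.3757  0.8494 -0.3706]
 [ 0.6051 -0.5277 -0.5962]
 [-0.702  -0.0003 -0.7122]]
units [4.6451 0.0416 4.7254]
```

Request:
send_rows:
  motion:
    - [[0.9,0,0.92],[0,0,0],0.5]
    - [[0.9,0.04,0.92],[0,0,0],0.5]
    - [[0.9,0,0.92],[0,0,0],0.5]
    - [[0.9,0,0.92],[0,0,0],0.5]
    - [[0.6,0,0.6],[0,0,0],0.5]
    - [[0.4,0,0.4],[0,0,0],0.5]
    - [[0,0,0],[0,0,0],0.5]
    - [[0,0,0],[0,0,0],0.5]

```text
time_s: 9.75
ee_pos: [0.4982, -0.1665, 0.0217]
eef_rot: [3.14, 0.779, 1.014]
force: [0.2, -0.6, 0.5]
grip_width: 0.0707
grip_force: 0.0
```

Request:
send_rows:
  motion:
    - [[0,0,0],[0,0,0],-1]
    - [[0,0,0],[0,0,0],-1]
    - [[0,0,0],[0,0,0],-1]
    - [[0,0,0],[0,0,0],-1]
    - [[0,0,0],[0,0,0],-1]
    - [[0,0,0],[0,0,0],-1]
  squeeze: 40

```text
time_s: 10.35
ee_pos: [0.4977, -0.1661, 0.0207]
eef_rot: [3.142, 0.78, 1.016]
force: [-0.8, 0.3, 1.4]
grip_width: 0.0308
grip_force: 40.0
```

Request:
send_rows:
  motion:
    - [[-0.4,0,-0.4],[0,0,0],-1]
    - [[-0.7,0,-0.7],[0,0,0],-1]
    - [[-0.7,0,-0.7],[0,0,0],-1]
    - [[-0.7,0,-0.7],[0,0,0],-1]
    - [[0,0,0],[0,1,0],-1]
    - [[0,0,0],[0,1,0],-1]
    - [[0,0,0],[0,1,0],-1]
    - [[0,0,0],[0,1,0],-1]
    - [[0,0,0],[0,1,0],-1]
    - [[0,0,0],[0,1,0],-1]

```text
time_s: 11.35
ee_pos: [0.4977, -0.1666, 0.1284]
eef_rot: [3.139, 0.055, 1.017]
force: [-0.6, 0.2, -3.0]
grip_width: 0.0308
grip_force: 40.0
```

Request:
send_rows:
  motion:
    - [[0,0,0],[0,1,0],-1]
    - [[0,0,0],[0,1,0],-1]
    - [[0,0,0],[0,1,0],-1]
    - [[0,0,0],[0,1,0],-1]
    - [[0,0,0],[0,1,0],-1]
    - [[0,0,0],[0,1,0],-1]
    - [[0,0,0],[0,1,0],-1]
    - [[0,0,0],[0,0.1,0],-1]
    - [[0,0,0],[0,0,0],-1]
    - [[0,0,0],[0,0,0],-1]

```text
time_s: 12.35
ee_pos: [0.4977, -0.1664, 0.1274]
eef_rot: [3.139, -0.789, 1.019]
force: [0.4, -0.4, -1.4]
grip_width: 0.0309
grip_force: 40.0
```

```bash
python3 - <<'E'
from h import *
o,R=st()
np.save('R.npy',R)
c=cam('scene');cv2.imwrite('pics/s3.png',c['pixels'][:,:,::-1])
E
```

```text
[ 0.4977 -0.1664  0.1274] [ 3.1395 -0.7893  1.0185] q [-0.7648  0.4172  1.7669  0.81    1.2822 -0.5858] w 0.03093235892018174 F [ 0.4045 -0.4466 -1.4123] t 12.35
[[ 0.3695  0.8505  0.3742]
 [ 0.5996 -0.5259  0.6032]
 [ 0.7099  0.0015 -0.7043]]
```

View pics/s3.png

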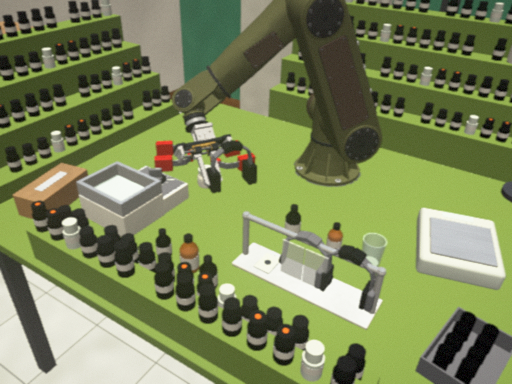

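The scene view shows the muffs held upright at about (235,165), cups down. Lowering to stand.

Request:
send_rows:
  motion:
    - [[-0.7,0,0.7],[0,0,0],-1]
    - [[-0.7,0,0.7],[0,0,0],-1]
    - [[-0.5,0,0.5],[0,0,0],-1]
    - [[-0.35,0,0.35],[0,0,0],-1]
    - [[-0.15,0,0.15],[0,0,0],-1]
    - [[-0.05,0,0.05],[0,0,0],-1]
    - [[0,0,0],[0,0,0],-1]
    - [[0,0,0],[0,0,0],-1]

```text
time_s: 13.2
ee_pos: [0.4981, -0.1663, 0.0235]
eef_rot: [3.14, -0.792, 1.017]
force: [0.1, -0.3, -1.0]
grip_width: 0.0303
grip_force: 40.0
```

Request:
send_rows:
  motion:
    - [[-0.03,0,0.03],[0,0,0],-1]
    - [[-0.03,0,0.03],[0,0,0],-1]
    - [[0,0,0],[0,0,0],-1]

```text
time_s: 13.5
ee_pos: [0.4977, -0.166, 0.0202]
eef_rot: [3.142, -0.792, 1.016]
force: [0.2, -0.9, -1.7]
grip_width: 0.0308
grip_force: 40.0
```

Request:
send_rows:
  motion:
    - [[-0.04,0,0.04],[0,0,0],-1]
    - [[-0.03,0,0.03],[0,0,0],-1]
    - [[0,0,0],[0,0,0],-1]
    - [[0,0,0],[0,0,0],-1]

```text
time_s: 13.9
ee_pos: [0.4979, -0.1661, 0.0191]
eef_rot: [3.14, -0.794, 1.018]
force: [-12.8, -1.0, 25.3]
grip_width: 0.031
grip_force: 40.0
```

Request:
send_rows:
  motion:
    - [[0.03,0,-0.03],[0,0,0],-1]
    - [[0,0,0],[0,0,0],-0.2]
    - [[0,0,0],[0,0,0],0.1]
    - [[0,0,0],[0,0,0],0.3]
    - [[0,0,0],[0,0,0],0.4]
    - [[0,0,0],[0,0,0],0.4]
    - [[0,0,0],[0,0,0],0.4]

```text
time_s: 14.6
ee_pos: [0.4978, -0.166, 0.0184]
eef_rot: [-3.141, -0.792, 1.016]
force: [-0.3, 0.1, 0.5]
grip_width: 0.0656
grip_force: 0.0
```

```bash
python3 - <<'E'
from h import *
o,R=st()
c=cam('scene');cv2.imwrite('pics/s4.png',cv2.resize(c['pixels'][100:250,130:330,::-1],(800,600)))
E
```

```text
[ 0.4978 -0.166   0.0184] [-3.1414 -0.7921  1.0157] q [-0.765   0.6141  1.7925  0.8752  1.1357 -0.7622] w 0.06562367934566393 F [-0.2975  0.1257  0.5109] t 14.6
[[ 0.3702  0.8499  0.375 ]
 [ 0.5969 -0.5269  0.605 ]
 [ 0.7118 -0.0001 -0.7024]]
```

View pics/s4.png

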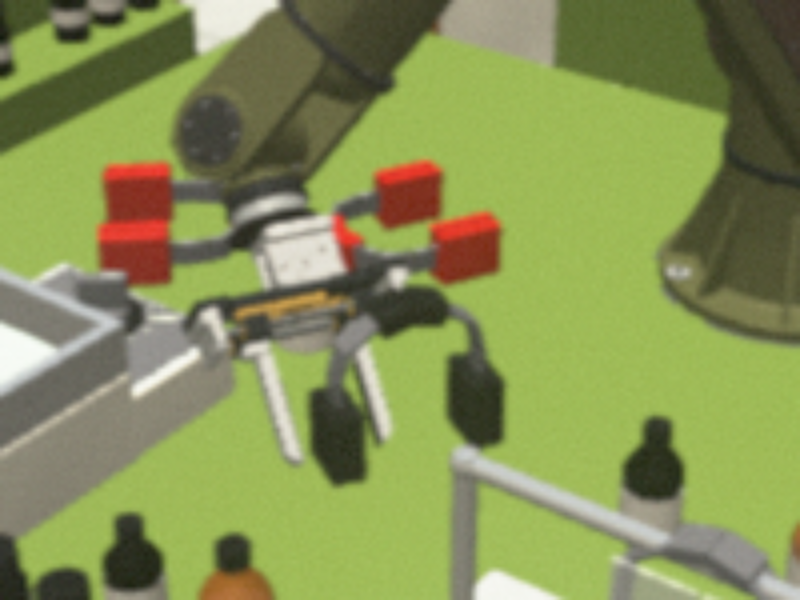

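The muffs stand free on their cups at (335,440) and (475,400) in the crop. Backing out along the fingers.

Request:
send_rows:
  motion:
    - [[0,0,-0.5],[0,0,0],0.4]
    - [[0,0,-1],[0,0,0],0.4]
    - [[0,0,-1],[0,0,0],0.4]
    - [[0,0,-1],[0,0,0],0.4]
    - [[0,0,-1],[0,0,0],0.4]
    - [[0.4,0,-0.8],[0,0,0],0.4]
    - [[0.7,0,-0.7],[0,0,0],0.4]
    - [[0.7,0,-0.7],[0,0,0],0.4]
    - [[0.7,0,-0.7],[0,0,0],0.4]
    - [[0.7,0,-0.7],[0,0,0],0.4]
    - [[0.5,0,-0.5],[0,0,0],0.4]

```text
time_s: 15.75
ee_pos: [0.4414, -0.2564, 0.2814]
eef_rot: [3.139, -0.79, 1.017]
force: [0.6, 0.0, -0.3]
grip_width: 0.0655
grip_force: 0.0
```

Request:
send_rows:
  motion:
    - [[0,0,0],[0,-1,0],0.4]
    - [[0,0,0],[0,-1,0],0.4]
    - [[0,0,0],[0,-1,0],0.4]
    - [[0,0,0],[0,-1,0],0.4]
    - [[0,0,0],[0,-1,0],0.4]
    - [[0,0,0],[0,-1,0],0.4]
    - [[0,0,0],[0,-0.6,0],0.4]
    - [[0,0,0],[0,0,-1],0.4]
    - [[0,0,0],[0,0,-1],0.4]
    - [[0,0,0],[0,0,-1],0.4]
    - [[0,0,0],[0,0,-1],0.4]
    - [[0,0,0],[0,0,-1],0.4]

```text
time_s: 16.95
ee_pos: [0.4414, -0.2564, 0.2795]
eef_rot: [-3.141, 0.001, 1.619]
force: [-0.1, 0.4, 0.2]
grip_width: 0.0658
grip_force: 0.0
```

Request:
send_rows:
  motion:
    - [[0,0,0],[0,0,-1],0.4]
    - [[0,0,0],[0,0,-1],0.4]
    - [[0,0,0],[0,0,-1],0.4]
    - [[0,0,0],[0,0,-1],0.4]
    - [[0,0,0],[0,0,-1],0.4]
    - [[0,0,0],[0,0,-1],0.4]
    - [[0,0,0],[0,0,-1],0.4]
    - [[0,0,0],[0,0,-1],0.4]
    - [[0,0,0],[0,0,0],0.4]

```text
time_s: 17.85
ee_pos: [0.4415, -0.2563, 0.2795]
eef_rot: [-3.141, 0.0, 2.576]
force: [-0.3, -0.3, -0.2]
grip_width: 0.0658
grip_force: 0.0
```

```bash
cat > m.py <<'E'
from h import *
import sys
def ana(c,box):
    P=pcl(c);im=c['pixels'];x0,x1,y0,y1=box
    m=(c['depth']>0)&(im.max(2)<75)&(P[...,0]>x0)&(P[...,0]<x1)&(P[...,1]>y0)&(P[...,1]<y1)
    for lo,hi,n in((.118,.17,'pad'),(.045,.085,'cups')):
        k,l,s,ce=cv2.connectedComponentsWithStats((m&(P[...,2]>lo)&(P[...,2]<hi)).astype(np.uint8))
        for i in range(1,k):
            if s[i,4]>25:
                q=P[l==i];print(n,ce[i],s[i,4],'z',np.percentile(q[:,2],[5,50,97]),cv2.minAreaRect(q[:,:2].astype(np.float32)*1000))
E
python3 - <<'E'
from m import *
o,R=st()
for n in('top','wrist'):
    print(n);c=cam(n);ana(c,(.33,.57,-.26,.03))
cv2.imwrite('pics/w5.png',c['pixels'][:,:,::-1])
E
```

```text
[ 0.4415 -0.2563  0.2795] [-3.1409  0.0005  2.5763] q [-0.5974  0.1628  1.5178 -0.0007  1.4605 -1.6029] w 0.06582178545553305 F [-0.2617 -0.2637 -0.1561] t 17.85
[[-0.8444  0.5357  0.    ]
 [ 0.5357  0.8444 -0.0008]
 [-0.0005 -0.0007 -1.    ]]
top
pad [271.9135 205.3351] 185 z [0.1388 0.1458 0.1532] ((444.2637939453125, -142.79513549804688), (33.618595123291016, 69.51204681396484), 57.85578155517578)
cups [278.7 192.9] 50 z [0.0579 0.0672 0.0753] ((495.9732971191406, -169.57106018066406), (46.43732452392578, 28.971750259399414), 57.2525749206543)
cups [256.549  222.7059] 51 z [0.0545 0.0644 0.0751] ((396.37652587890625, -96.24750518798828), (24.550024032592773, 28.829181671142578), 61.012176513671875)
wrist
pad [350.6859 122.6023] 2127 z [0.1352 0.1457 0.1496] ((440.9525146484375, -141.7244873046875), (34.360191345214844, 102.58174133300781), 58.02487564086914)
cups [329.2412  68.9269] 821 z [0.0505 0.0654 0.0682] ((388.412109375, -110.55465698242188), (54.355003356933594, 30.97419548034668), 57.87582015991211)
cups [322.631 165.733] 588 z [0.0489 0.0655 0.0736] ((491.9973449707031, -174.77960205078125), (53.960872650146484, 29.29633903503418), 58.11015319824219)
```

Request:
send_rows:
  motion:
    - [[0.5,0.8,0],[0,0,-0.1],0.4]
    - [[0.5,0.8,0],[0,0,0],0.4]
    - [[0.5,0.8,0],[0,0,0],0.4]
    - [[0.5,0.82,0],[0,0,0],0.4]
    - [[0,0,1],[0,0,0],0.4]
    - [[0,0,1],[0,0,0],0.4]
    - [[0,0,1],[0,0,0],0.4]
    - [[0,0,0.8],[0,0,0],0.4]
    - [[0,0,0.6],[0,0,0],0.4]
    - [[0,0,0.3],[0,0,0],0.4]
    - [[0,0,0],[0,0,0],0.4]
    - [[0,0,0],[0,0,0],0.4]

```text
time_s: 19.15
ee_pos: [0.4425, -0.1423, 0.1386]
eef_rot: [3.142, 0.001, 2.587]
force: [-0.2, -0.7, -0.8]
grip_width: 0.0656
grip_force: 0.0
```

```bash
python3 -c "
from h import *
st([.441,-.142,.134])"
```

```text
[ 0.4425 -0.1423  0.1386] [3.1415 0.001  2.5867] q [-0.3899  0.1817  1.8333 -0.0001  1.1256 -1.4058] w 0.06561848352617723 F [-0.1687 -0.666  -0.7867] t 19.15
[[-0.8499  0.5269  0.0009]
 [ 0.5269  0.8499 -0.0005]
 [-0.001   0.0001 -1.    ]]
units [ 0.0495 -0.0178  0.1521]
```

Request:
send_rows:
  motion:
    - [[0.05,0,0.15],[0,0,0],0.4]
    - [[0,0,0],[0,0,0],-1]
    - [[0,0,0],[0,0,0],-1]
    - [[0,0,0],[0,0,0],-1]
    - [[0,0,0],[0,0,0],-1]
    - [[0,0,0],[0,0,0],-1]
    - [[0,0,0],[0,0,0],-1]
  squeeze: 40

```text
time_s: 19.85
ee_pos: [0.441, -0.1413, 0.1333]
eef_rot: [3.142, 0.0, 2.588]
force: [-0.5, 0.2, 1.2]
grip_width: 0.0336
grip_force: 40.0
```

```bash
python3 - <<'E'
from h import *
import pickle
np.set_printoptions(precision=4,suppress=True)
C=pickle.load(open('c0.pkl','rb'))
for n in('top','scene'):
    c=C[n];P=pcl(c);im=c['pixels'].astype(int);ok=c['depth']>0
    b=ok&(P[...,2]>.140)&(P[...,2]<.16)&(P[...,0]>.55)&(P[...,0]<.65)&(P[...,1]>.02)&(P[...,1]<.13)
    q=P[b];f=np.polyfit(q[:,1],q[:,0],1);print(n,'bar',len(q),'z97',np.percentile(q[:,2],[50,97]),'x=',f,'at y=.09',np.polyval(f,.09))
    w=ok&(im.min(2)>150)&(P[...,2]>0)&(P[...,2]<.03)&(P[...,0]>.53)&(P[...,0]<.67)&(P[...,1]>-.02)&(P[...,1]<.42)
    q=P[w];r=cv2.minAreaRect(q[:,:2].astype(np.float32)*1000);print('plate',r,np.median(q[:,2]))
    k,l,s,ce=cv2.connectedComponentsWithStats((ok&(im.max(2)<90)&(abs(P[...,2]-.014)<.012)&(P[...,0]>.56)&(P[...,0]<.64)&(P[...,1]>.03)&(P[...,1]<.14)).astype(np.uint8))
    for i in range(1,k): print('dot',ce[i],s[i,4],world(c,*ce[i],.014))
c=C['top'];cv2.imwrite('pics/tag.png',cv2.resize(c['pixels'][145:190,180:240,::-1],(800,600),interpolation=2))
E
```

```text
top bar 157 z97 [0.1505 0.1578] x= [0.026 0.593] at y=.09 0.5953026762007742
plate ((598.7098999023438, 202.40603637695312), (398.19622802734375, 109.74851989746094), 88.70088195800781) 0.010604497853428688
dot [207.2353 167.7059] 17 [0.5966 0.0882 0.014 ]
scene bar 221 z97 [0.1492 0.1536] x= [0.0177 0.6001] at y=.09 0.6017317842864142
plate ((597.6040649414062, 200.11138916015625), (405.0796813964844, 123.65827178955078), 88.80792999267578) 0.009992746109852766
```

View pics/tag.png

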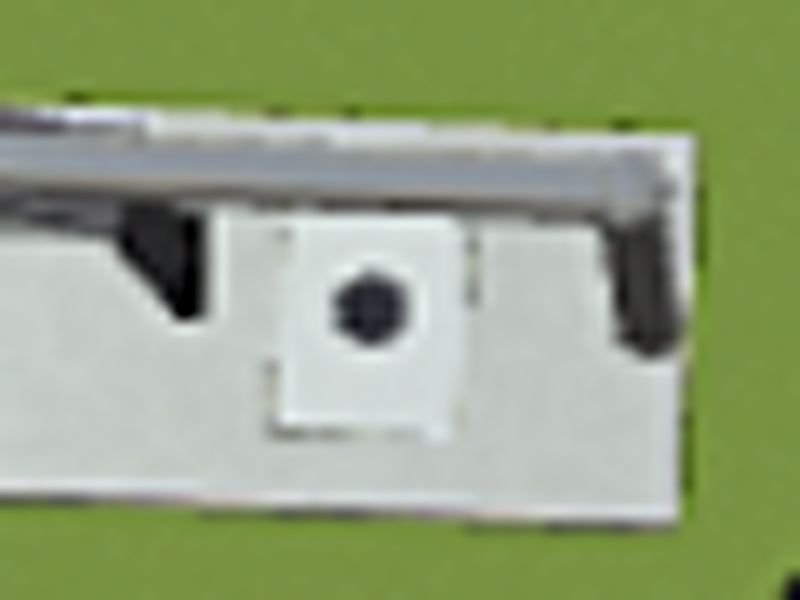

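The tag crop shows its dot at (370,308), which is world (.5966,.0882), and the bar passes straight over it (x≈.596, rail yaw ≈ -.023). The pad gripped at 33.6 mm (34 expected). Lifting and carrying.

Request:
send_rows:
  motion:
    - [[0,0,-0.3],[0,0,0],-1]
    - [[0,0,-0.9],[0,0,0],-1]
    - [[0,0,-0.9],[0,0,0],-1]
    - [[0,0,-0.9],[0,0,0],-1]
    - [[0,0,-0.9],[0,0,0],-1]
    - [[0,0,-0.9],[0,0,0],-1]
    - [[0,0,-0.9],[0,0,0],-1]
    - [[0,0,-0.9],[0,0,0],-1]
    - [[0,0,0],[0,0,0],-1]

```text
time_s: 20.75
ee_pos: [0.4415, -0.1415, 0.3347]
eef_rot: [3.141, 0.005, 2.588]
force: [0.1, 0.1, -1.4]
grip_width: 0.0338
grip_force: 40.0
```

Request:
send_rows:
  motion:
    - [[-0.04,0.5,0],[0,0,0],-1]
    - [[-0.04,0.8,0],[0,0,0],-1]
    - [[-0.04,0.9,0],[0,0,0],-1]
    - [[-0.04,0.9,0],[0,0,0],-1]
    - [[-0.04,0.9,0],[0,0,0],-1]
    - [[-0.04,0.9,0],[0,0,0],-1]
    - [[-0.04,0.9,0],[0,0,0],-1]
    - [[-0.04,0.9,0],[0,0,0],-1]
    - [[-0.03,0.9,0],[0,0,0],-1]
    - [[-0.03,0.8,0],[0,0,0],-1]
    - [[0,0.5,0],[0,0,0],-1]
    - [[0,0.33,0],[0,0,0],-1]

```text
time_s: 21.95
ee_pos: [0.5964, 0.0892, 0.3297]
eef_rot: [-3.14, -0.002, 2.589]
force: [-0.9, -0.1, -2.5]
grip_width: 0.0336
grip_force: 40.0
```

Request:
send_rows:
  motion:
    - [[0,0,0],[0,0,-0.9],-1]
    - [[0,0,0],[0,0,-0.9],-1]
    - [[0,0,0],[0,0,-0.9],-1]
    - [[0,0,0],[0,0,-0.9],-1]
    - [[0,0,0],[0,0,-0.82],-1]
    - [[0,0,0],[0,0,0],-1]
    - [[0,0,0],[0,0,0],-1]

```text
time_s: 22.65
ee_pos: [0.5961, 0.088, 0.3308]
eef_rot: [-3.141, -0.001, 3.115]
force: [0.2, -0.1, -1.4]
grip_width: 0.0339
grip_force: 40.0
```

```bash
python3 - <<'E'
from h import *
o,R=st([.5965,.088,.19])
c=cam('scene');P=pcl(c);im=c['pixels']
u,v=proj(c,o['ee_pos']);u,v=int(u),int(v);print(u,v)
cv2.imwrite('pics/s6.png',cv2.resize(im[max(0,v-60):v+120,max(0,u-120):u+120,::-1],(800,600)))
E
```

```text
[0.5961 0.088  0.3308] [-3.1415 -0.0006  3.115 ] q [ 0.0858  0.3678  1.1465 -0.      1.6278 -1.4584] w 0.0338730917485572 F [ 0.2122 -0.1064 -1.4453] t 22.65
[[-0.9996  0.0265 -0.0006]
 [ 0.0265  0.9996 -0.0001]
 [ 0.0006 -0.0001 -1.    ]]
units [-0.0155  0.0001  4.6932]
273 163
```

View pics/s6.png

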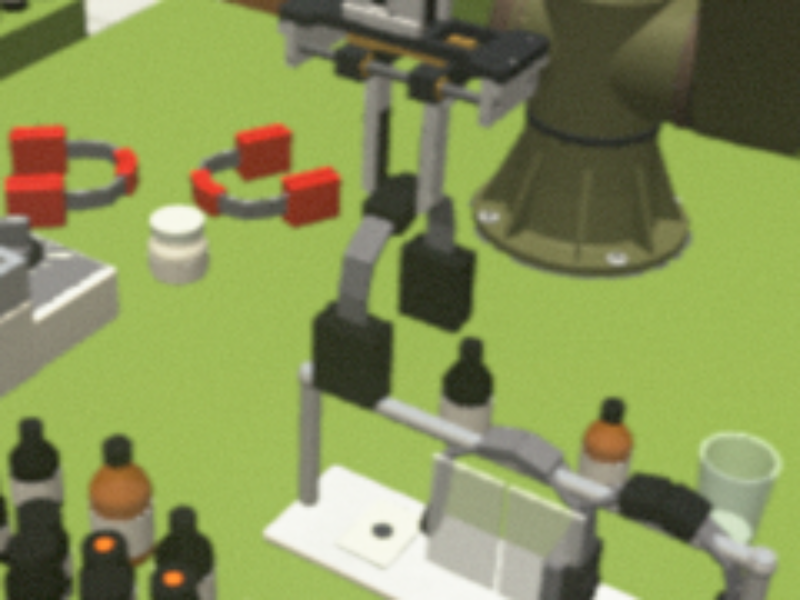

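The muffs hang upright and square in the grip, above the vacant place. Lowering over the bar.

Request:
send_rows:
  motion:
    - [[0,0,0.5],[0,0,0],-1]
    - [[0,0,0.8],[0,0,0],-1]
    - [[0,0,0.9],[0,0,0],-1]
    - [[0,0,0.9],[0,0,0],-1]
    - [[0,0,0.9],[0,0,0],-1]
    - [[0,0,0.7],[0,0,0],-1]
    - [[0,0,0.4],[0,0,0],-1]
    - [[0,0,0.2],[0,0,0],-1]
    - [[0,0,0],[0,0,0],-1]
    - [[0,0,0],[0,0,0],-1]

```text
time_s: 23.7
ee_pos: [0.5967, 0.0882, 0.1733]
eef_rot: [3.141, 0.001, 3.118]
force: [-0.6, 0.4, -1.5]
grip_width: 0.0335
grip_force: 40.0
```

Request:
send_rows:
  motion:
    - [[0,0,0.08],[0,0,0],-1]
    - [[0,0,0.08],[0,0,0],-1]
    - [[0,0,0],[0,0,0],-1]

```text
time_s: 24.0
ee_pos: [0.5962, 0.0882, 0.1673]
eef_rot: [-3.142, -0.0, 3.118]
force: [-0.6, -0.4, -1.4]
grip_width: 0.0337
grip_force: 40.0
```

Request:
send_rows:
  motion:
    - [[0,0,0.07],[0,0,0],-1]
    - [[0,0,0.07],[0,0,0],-1]
    - [[0,0,0.05],[0,0,0],-1]
    - [[0,0,0],[0,0,0],-1]

```text
time_s: 24.4
ee_pos: [0.5961, 0.0882, 0.1614]
eef_rot: [-3.142, -0.0, 3.118]
force: [0.1, -0.0, -2.7]
grip_width: 0.0336
grip_force: 40.0
```

Request:
send_rows:
  motion:
    - [[0,0,0.05],[0,0,0],-1]
    - [[0,0,0.04],[0,0,0],-1]
    - [[0,0,0],[0,0,0],-1]

```text
time_s: 24.7
ee_pos: [0.5962, 0.0882, 0.1588]
eef_rot: [-3.142, -0.0, 3.118]
force: [-0.8, -0.2, -2.0]
grip_width: 0.0335
grip_force: 40.0
```

Request:
send_rows:
  motion:
    - [[0,0,0.04],[0,0,0],-1]
    - [[0,0,0.03],[0,0,0],-1]
    - [[0,0,0],[0,0,0],-1]

```text
time_s: 25.0
ee_pos: [0.5964, 0.0882, 0.158]
eef_rot: [3.142, 0.001, 3.118]
force: [-3.7, -0.2, 7.3]
grip_width: 0.0336
grip_force: 39.9
```

Contact with the bar. Releasing and rising.

Request:
send_rows:
  motion:
    - [[0,0,0],[0,0,0],-0.2]
    - [[0,0,0],[0,0,0],0]
    - [[0,0,0],[0,0,0],0.2]
    - [[0,0,0],[0,0,0],0.3]
    - [[0,0,0],[0,0,0],0.3]
    - [[0,0,0],[0,0,0],0.3]
    - [[0,0,-0.3],[0,0,0],0.3]
    - [[0,0,-0.8],[0,0,0],0.3]
    - [[0,0,-0.9],[0,0,0],0.3]
    - [[0,0,-0.9],[0,0,0],0.3]
    - [[0,0,-0.9],[0,0,0],0.3]
    - [[0,0,-0.9],[0,0,0],0.3]

```text
time_s: 26.2
ee_pos: [0.5961, 0.0882, 0.2999]
eef_rot: [3.141, 0.001, 3.118]
force: [0.1, -0.2, 0.6]
grip_width: 0.0611
grip_force: 0.0
```

Request:
send_rows:
  motion:
    - [[0.8,0,0],[0,0,0],0.3]
    - [[0.9,0,0],[0,0,0],0.3]
    - [[0.9,0,0],[0,0,0],0.3]
    - [[0.9,0,0],[0,0,0],0.3]
    - [[0.9,0,0],[0,0,0],0.3]
    - [[0,0,0],[0,0,0],0.3]
    - [[0,0,0],[0,0,0],0.3]

```text
time_s: 26.9
ee_pos: [0.4645, 0.0913, 0.2989]
eef_rot: [3.141, 0.002, 3.118]
force: [-0.4, -0.5, -0.1]
grip_width: 0.0611
grip_force: 0.0
```

```bash
python3 - <<'E'
from m import *
o,R=st()
for n in('top','wrist','scene'):
    c=cam(n);P=pcl(c);im=c['pixels']
    for nm,lo,hi in(('pad',.155,.2),('cups',.02,.10)):
        m=(c['depth']>0)&(im.max(2)<75)&(P[...,2]>lo)&(P[...,2]<hi)&(abs(P[...,0]-.597)<.1)&(abs(P[...,1]-.088)<.045)
        k,l,s,ce=cv2.connectedComponentsWithStats(m.astype(np.uint8))
        for i in range(1,k):
            if s[i,4]>25:
                q=P[l==i];print(n,nm,s[i,4],'z',np.percentile(q[:,2],[3,50,97]),cv2.minAreaRect(q[:,:2].astype(np.float32)*1000))
u,v=map(int,proj(c,[.597,.088,.12]))
cv2.imwrite('pics/s7.png',cv2.resize(c['pixels'][v-75:v+75,u-100:u+100,::-1],(800,600)))
E
```

```text
[0.4645 0.0913 0.2989] [3.1414 0.0016 3.1183] q [ 0.1168  0.0671  1.5802 -0.0001  1.4927 -1.4308] w 0.06107154992407409 F [-0.357  -0.4763 -0.1177] t 26.9
[[-0.9997  0.0233  0.0016]
 [ 0.0233  0.9997  0.0001]
 [-0.0016  0.0002 -1.    ]]
top cups 75 z [0.0351 0.0851 0.0963] ((655.67431640625, 68.09220886230469), (30.091135025024414, 21.269977569580078), 1.7942192554473877)
wrist pad 1214 z [0.1626 0.1712 0.1746] ((593.1519775390625, 86.93108367919922), (33.10428237915039, 57.713531494140625), 88.9786605834961)
wrist cups 1032 z [0.0352 0.0894 0.0933] ((533.0106201171875, 88.78942108154297), (54.591854095458984, 30.1060733795166), 88.3180923461914)
wrist cups 66 z [0.0508 0.0635 0.0676] ((593.4615478515625, 130.0633544921875), (4.966915130615234, 21.06311798095703), 87.61274719238281)
wrist cups 57 z [0.0867 0.09   0.0922] ((655.3079833984375, 60.92805480957031), (5.002381801605225, 26.377832412719727), 87.75798034667969)
wrist cups 59 z [0.0854 0.09   0.0917] ((656.271240234375, 109.83882141113281), (5.226820468902588, 27.650205612182617), 89.72956085205078)
scene pad 205 z [0.1567 0.1694 0.174 ] ((601.2535400390625, 90.05693817138672), (30.662677764892578, 58.77743911743164), 88.7527847290039)
scene cups 200 z [0.0333 0.0629 0.0893] ((551.0477905273438, 90.44818878173828), (49.25477600097656, 9.120918273925781), 87.45820617675781)
scene cups 412 z [0.0344 0.07   0.0914] ((663.0955810546875, 88.9415283203125), (28.829757690429688, 52.20559310913086), 0.7302401661872864)
```

View pics/s7.png

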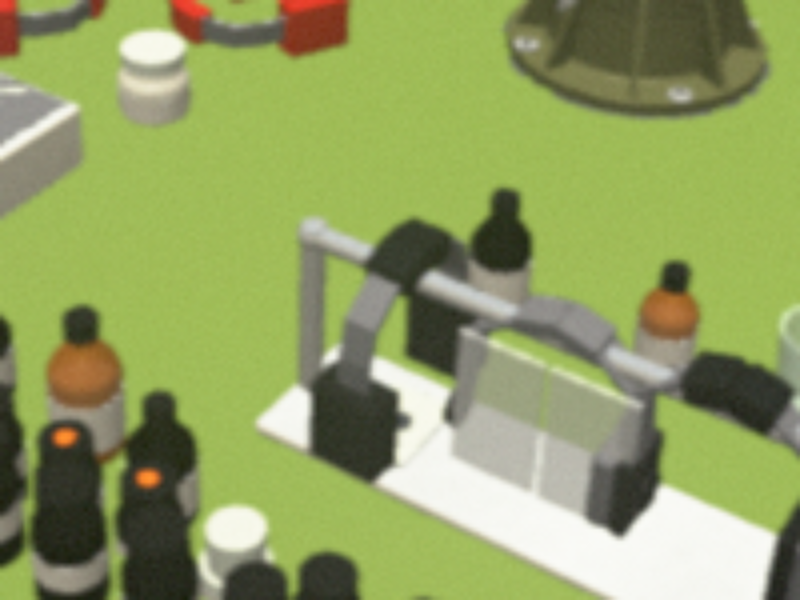

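The picture shows the muffs on the bar over the tag, level and square. The pad top is at .174, both cups sit at about the same height, and the centre is near (.596,.088). The bottles are undisturbed and the dial is set, so I'm handing in.

```bash
python3 -c "
from station import *
print(hand_in())"
```

```text
the job is handed in; nothing more can be done
None
```

The job is handed in at about 27 s of the 70 s allowed: by my last camera measurements the dial is about 0.02 rad from the idle mark, and the ear defenders hang level and square on the bar, centred over the tag to within a few millimetres. The hand-in returned no verdict.

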